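# Find the stamped parts crate and send it to dispatch

## Robot

A 6-joint arm with a two-finger parallel gripper is mounted at the origin on the work surface. World frame = base frame: x ahead of the robot, y to its left, z up, the work surface at z = 0. Lengths are in m, angles in rad, forces in N, time in s.
With the tool pointing down it reaches from about 0.275 to 0.875 m from the base axis. Payload 12.5 kg.
Tool frame: the origin (TCP) lies on the centre line of the jaws, within the pads' length; the fingertips stand r.finger_overhang ahead of it and the grasp point (between the pads) lies 3 mm ahead of it (r.finger_overhang is the distance from the TCP to the fingertips, in m); z points along the fingers, y is the direction in which the jaws open and shut (so a half turn about z gives the same grasp; the last joint's range is limited). The gripper opens to 85 mm and grips with 20 to 120 N. Pads are 22 mm wide; open, the fingers measure 114 mm over their backs; the gripper's body (76 mm by 85 mm) begins 54 mm behind the grasp point. The pads swing forward as they close: fully open they stand 13 mm farther back than shut.
Start: joints at [1.125, 0.351, 1.652, -0, 1.139, -0.085], TCP at [0.194, 0.515, 0.253] pointing down, gripper open.
Joint ranges: [-2.75, 2.75], [-0.79, 2.1], [0.01, 2.65], [-1.57, 4.71], [0.07, 3.14], [-2.87, 2.87]. Speed limits (rad/s): [2.22, 2.22, 2.79, 3.14, 3.14, 3.14].

## Interface

Orientations are given as a unit quaternion [x, y, z, w].
In Python, from cell import r, optics gives the robot as it stands. The module is installed in compiled form; this text tells all that it offers. Calls block until the motion is done:
- r.move_to(position, orientation): joint-space move of the TCP to a pose.
- r.move_linear(position, rot=None, vel=0.15): straight line of the TCP; rot=None keeps the orientation; vel is the mean speed in m/s.
- r.set_joints(angles): joint-space move.
- r.set_gripper(opening, squeeze=None): opening from 0.0 (shut) to 1.0 (fully open); squeeze is the grip in N (None keeps the last); returns when the fingers have stopped.
- r.sleep(seconds).
- r.inverse_kinematics(position, orientation): joint angles nearest the present ones, or None.
- optics.get_image(name): name is "scene" or "top" or "wrist"; returns a dict with "pixels" (400x640x3 uint8, red, green, blue), "depth" (400x640 float32, m along the optical axis (not along the pixel's ray), 0 where there is no reading), "fx", "fy", "cx", "cy" (pixels), "camera_from_world" (4x4, takes a point from world to camera coordinates); the wrist camera has in their place "mount" (4x4, takes a point from camera to tool coordinates, whose origin is the TCP and whose axes are the flange's). Camera axes: x right, y down, z forward; pixel columns grow to the right and rows downward; lengths in m; the calibration is good to about 2 mm. The wrist camera is an equidistant fisheye: a pixel r from the principal point sees the ray r / f radians off the axis. A picture is of the moment at which its call begins: read the wrist's pose just before it.
A pose or a line that the arm cannot do raises r.PlanningError and nothing moves.
- r.hand_in(): hands the job in, once; it reports no verdict.
Readings, each from a call of its own:
- r.current_t(): time.
- r.current_q(): joint angles.
- r.current_qvel(): joint speeds.
- r.current_effort(): joint torques, N m.
- r.current_tool_pos(): TCP position.
- r.current_ee_rot(): TCP orientation.
- r.current_contact_force(): force on the tool from outside, world axes, zero at the start.
- r.current_torque(): the same for the moment, N m.
- r.current_opening(): opening from 0.0 (shut) to 1.0 (fully open).
Only numpy, scipy, OpenCV 4.12 (cv2) and the standard library are available. Lean on these libraries where they do the work, as an engineer would, in place of code of your own. Each camera call takes 0.05 s, during which the arm holds its last target. There are 200 camera calls.

## Task

First tip both upright parts crates over towards the robot, so that each lies on its side with its underside facing away from the robot; one underside carries a red stamp. Then push the stamped crate until it lies on the blue dispatch strip, centred between the two yellow lines and lengthwise along them, and leave the plain crate lying clear of the strip. Only tip and push, never lift a crate, and leave everything else on the table where it is.

Things in the scene. Friction and masses are not known exactly. Their poses are not given: they have to be found in the camera images.
- crate_a: One of two outwardly identical lidded crates, grey with a blue lid band, in mm: 90 deep (own x) x 110 wide (own y) x 140 tall (own z), about 0.3 to 0.6 kg, solid to the touch, too deep to pinch. It starts standing upright with own x pointing roughly away from the robot (yaw within 0.3 rad). Origin: centre of its underside; own z points from the underside to the lid.
- crate_b: The other of the two outwardly identical lidded crates, grey with a blue lid band, in mm: 90 deep (own x) x 110 wide (own y) x 140 tall (own z), about 0.3 to 0.6 kg, solid to the touch, too deep to pinch. It starts standing upright with own x pointing roughly away from the robot (yaw within 0.3 rad). Origin: centre of its underside; own z points from the underside to the lid.
- crate_a_mid (a point): Centre of crate_a (70 mm above its underside).
- crate_b_mid (a point): Centre of crate_b (70 mm above its underside).
- stamp (a point): Centre of the stamp, a flat red disc 64 mm across with a white tick, in the middle of the underside of one of the crates; the other underside is plain. Hidden until that crate is tipped over.
- strip: Dispatch strip: flat blue marking on the table between the two crates, 340 mm long (own x, roughly away from the robot, yaw within 0.08 rad) and 190 mm wide (own y), with a yellow line along each long edge. No thickness to the touch. Origin: its centre, on the table.
- arrow (a point): Flat yellow arrowhead painted on the table beyond the strip's far end, pointing away from the robot, on the strip's centre line 275 mm from the strip's centre. A properly tipped crate has its underside towards the arrow's side of the table and its lid towards the robot.
- screwdriver: Bystander: screwdriver, blue handle, about 160 mm, lying; origin under its middle.
- tweezers: Bystander: dark steel tweezers, 120 mm long, 6 mm high, lying; origin under the middle.
- tape: Bystander: roll of orange-brown tape lying flat, 90 mm across, 20 mm high; origin under its centre.
- screw_jar: Bystander: glass jar with red cap, 48 mm across, 70 mm tall, standing beyond the far end of the strip between the crates; origin under its centre.
- marker: Bystander: red pen-like cutter with a black end, 130 mm long, 13 mm high, lying; origin under its middle.
- pack: Bystander: pink packet 100 x 100 mm, 30 mm high; origin under its centre.
- mug: Bystander: white mug, 80 mm across, 90 mm tall; origin under its centre.

How it is judged:
By the outcome, as a careful person would: the job done as asked, in the order asked, and still so for the second after the job is handed in, with the robot touching nothing.
It also fails if it takes over 64 s, if anything falls off the work surface, if the arm or the gripper's body presses on something with over 40 N, if the wrist force passes 120 N, or if a joint passes its speed limit or range.

## Working session

There is one attempt and no reset: what is moved stays moved. The work goes in short steps, each a Python script; the robot and the scene stay as the last script left them, time stands still between calls to the robot, and variables do not carry over. Pictures are saved under pics/ and viewed, about 8 in all and at most 12, crops included, and the job is handed in when it is done.

```bash
mkdir -p pics; python3 - <<'E'
from cell import r,optics
import cv2,numpy as np
for n in ("top","scene"):
    d=optics.get_image(n); cv2.imwrite(f"pics/{n}0.png",d["pixels"][:,:,::-1]); np.savez(f"pics/{n}0.npz",**d)
    M=d["camera_from_world"]; print(n,d["fx"],d["cx"],d["cy"],np.round(np.linalg.inv(M),3).tolist())
print(r.finger_overhang,r.current_t(),r.current_ee_rot(),r.current_tool_pos())
E
```

```text
top 414.8608964739933 315.11465970073436 198.06107225166596 [[-0.023, -0.976, 0.216, 0.362], [-1.0, 0.023, -0.002, 0.015], [-0.003, -0.216, -0.976, 1.254], [0.0, 0.0, 0.0, 1.0]]
scene 377.62488139247745 323.377759297065 204.07357390960541 [[-0.754, 0.441, -0.486, 1.344], [0.656, 0.514, -0.552, 0.803], [0.006, -0.736, -0.677, 1.053], [0.0, 0.0, 0.0, 1.0]]
0.022 0.1 [ 1.79388011e-01  9.83778274e-01 -4.81510558e-04 -1.34509080e-04] [0.19399411 0.51436868 0.25282547]
```

View pics/top0.png

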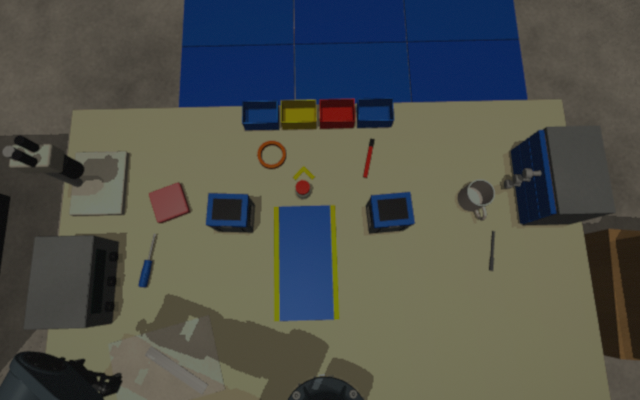

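View pics/scene0.png

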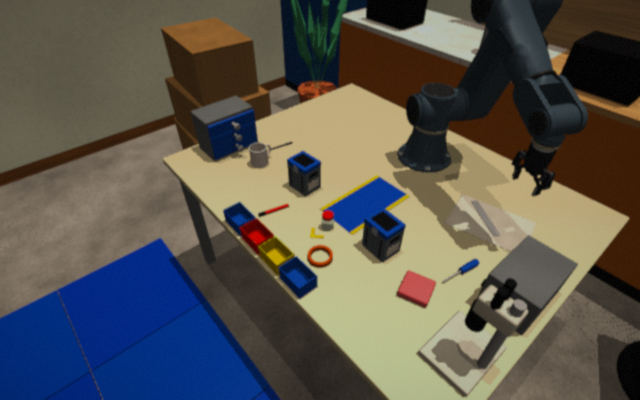

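The top view shows crates at about (230,210) and (391,212), the strip spanning (275..338, 206..320), the jar at (302,188), tape at (271,154) and the marker at (369,158). Next I'll measure them with depth.

```bash
cat > h.py <<'E'
import numpy as np,cv2
from cell import r,optics
from scipy.spatial.transform import Rotation as R
def cloud(d):
    v,u=np.mgrid[:400,:640]; z=d["depth"]
    P=np.stack([(u-d["cx"])/d["fx"]*z,(v-d["cy"])/d["fy"]*z,z],-1)
    M=np.linalg.inv(d["camera_from_world"]); return P@M[:3,:3].T+M[:3,3]
def rect(p):
    c,s,a=cv2.minAreaRect(p[:,:2].astype(np.float32)*1000); return np.round(c,1),np.round(s,1),round(a,1)
E
python3 - <<'E'
from h import *
d=dict(np.load("pics/top0.npz")); W=cloud(d); hsv=cv2.cvtColor(d["pixels"],cv2.COLOR_RGB2HSV)
print("table z",np.percentile(W[240:300,350:440,2],[5,50,95]))
box=lambda a,b,c,e:(slice(b,e),slice(a,c))
for n,b in dict(L=(195,180,265,240),Rr=(355,180,425,240)).items():
    p=W[box(*b)].reshape(-1,3); t=p[(p[:,2]>.13)&(p[:,2]<.15)]; print(n,len(t),rect(t),np.median(t[:,2]),p[p[:,2]>.03][:,:2].min(0),p[p[:,2]>.03][:,:2].max(0))
for n,b in dict(jar=(290,175,315,198),tape=(250,135,290,172),pack=(140,175,195,228)).items():
    p=W[box(*b)].reshape(-1,3); t=p[(p[:,2]>.012)]; print(n,len(t),rect(t),t[:,2].max())
b=box(265,198,350,330); m=((hsv[b][...,0]>105)&(hsv[b][...,0]<125)&(hsv[b][...,1]>120))|((hsv[b][...,0]>22)&(hsv[b][...,0]<33)&(hsv[b][...,1]>190))
p=W[b][m]; p=p[np.abs(p[:,2])<.015]; print("strip",len(p),rect(p))
m=((hsv[b][...,0]>105)&(hsv[b][...,0]<125)&(hsv[b][...,1]>120)); p=W[b][m];p=p[np.abs(p[:,2])<.015];print("blue",len(p),rect(p))
c=cv2.resize(d["pixels"][130:330,180:440],None,fx=3,fy=3,interpolation=cv2.INTER_CUBIC); cv2.imwrite("pics/c0.png",c[:,:,::-1])
q=[1,0,0,0]
q0=r.current_q();print(q0, r.inverse_kinematics([.6,.18,.1],q))
E
```

```text
table z [-0.0048596  -0.00070837  0.00347717]
L 1336 (array([583.4, 254.6]), array([111. ,  91.9]), 86.8) 0.13973423216622205 [0.36216726 0.01474722] [0.63047444 0.31160791]
Rr 1343 (array([ 572.5, -199.4]), array([ 91.3, 111.5]), 3.7) 0.1395200740909064 [ 0.36216726 -0.25649682] [0.62087374 0.01474722]
jar 230 (array([521.4,  43.1]), array([320.4,  44.2]), 2.3) 1.2544819826931173
tape 291 (array([588.1, 105.9]), array([479.3,  88. ]), 11.6) 1.2544819826931173
pack 1120 (array([491.1, 280.7]), array([576.5, 130.3]), 51.4) 1.2544819826931173
strip 6701 (array([447.9,  46.6]), array([337.4, 187. ]), 0.1)
blue 5801 (array([447.7,  45.5]), array([153.5, 337.9]), 89.7)
[ 1.12545146e+00  3.51165351e-01  1.65234978e+00  8.17259948e-06
  1.13907739e+00 -8.46195687e-02] [ 2.17156915e-01  6.67823830e-01  1.55625846e+00 -4.44089210e-16
  9.17510367e-01  1.78795324e+00]
```

View pics/c0.png

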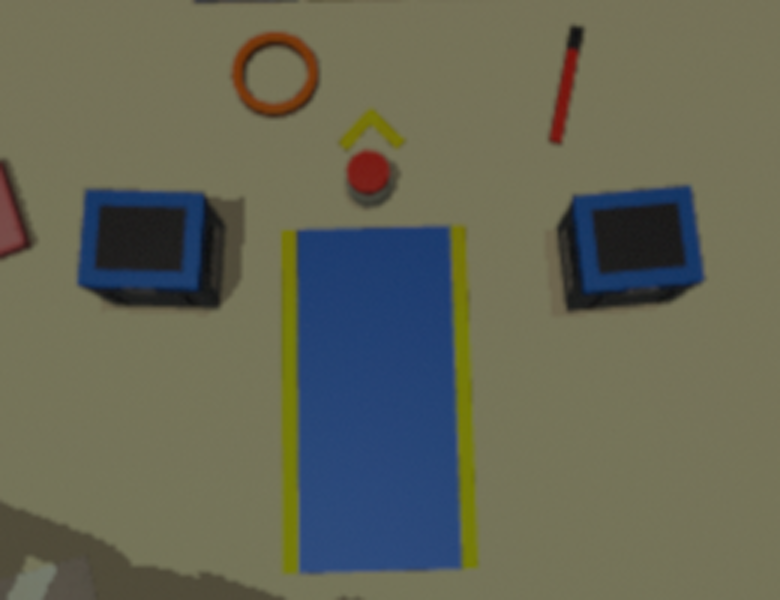

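The crop agrees with the numbers. Crates (x, y): left (0.583, 0.255) at yaw -3.2°, right (0.573, -0.199) at +3.7°. Both tops are at z≈0.14 and measure 111x92 mm. The strip is centred at (0.448, 0.046) with yaw ≈0. I'll tip both crates now.

```bash
cat >> h.py <<'E'
def quat(yaw): # tool down, jaws along (-sin yaw, cos yaw)
    return (R.from_euler('z',yaw)*R.from_quat([0,1,0,0])).as_quat()
def tip(x,y,yaw):
    q=quat(yaw); c=np.array([x,y]); e=np.array([np.cos(yaw),np.sin(yaw)])
    P=lambda s,z:[*(c+s*e),z]
    r.move_to(P(.10,.25),q); r.move_linear(P(.09,.132),vel=.2)
    for s in (.05,.035,.02,.0,-.015,-.03): 
        r.move_linear(P(s,.132),vel=.06); print(s,np.round(r.current_contact_force(),1))
    r.move_linear(P(0,.132),vel=.2);r.move_linear(P(.02,.25),vel=.25); print("t",r.current_t())
E
python3 - <<'E'
from h import *
r.set_gripper(.6)
tip(.5834,.2546,np.radians(-3.2))
d=optics.get_image("top"); cv2.imwrite("pics/t1.png",d["pixels"][:,:,::-1]); W=cloud(d)
p=W[180:300,190:270].reshape(-1,3); t=p[(p[:,2]>.08)&(p[:,2]<.1)]; print(len(t),rect(t))
E
```

```text
0.05 [3.5 0.5 4.5]
0.035 [ 1.   0.3 -0.3]
0.02 [ 1.1  0.2 -0.1]
0.0 [ 0.1 -0.6 -0.3]
-0.015 [ 0.1 -0.4 -0. ]
-0.03 [-0.8  0.2  0.1]
t 7.1083
107 (array([503.6, 207.8]), array([64.2, 21.3]), 17.9)
```

View pics/t1.png

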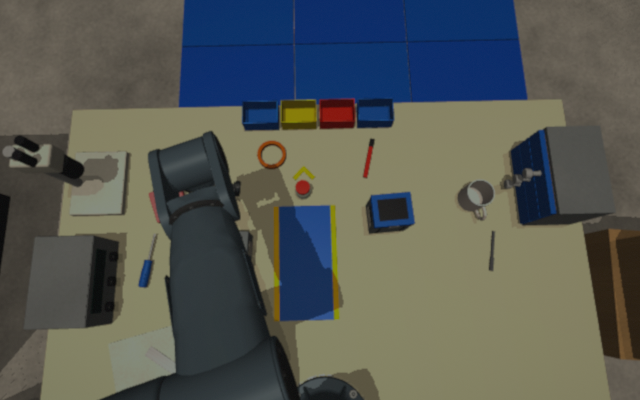

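The arm hides the left crate, though a surface at z≈0.09 m near (245,245) suggests it has tipped. I'll tip the right one, then park the arm to the side and look.

```bash
python3 - <<'E'
from h import *
p=r.current_tool_pos(); r.move_linear([p[0],p[1],.28],vel=.25)
tip(.5725,-.1994,np.radians(3.7))
r.move_to([.25,-.48,.3],quat(0))
d=optics.get_image("top"); W=cloud(d); s=optics.get_image("scene")
np.savez("pics/t2.npz",**d)
for b in ((190,270),(350,430)):
    p=W[180:320,b[0]:b[1]].reshape(-1,3); t=p[(p[:,2]>.08)&(p[:,2]<.1)]; print(len(t),rect(t)); a=p[(p[:,2]>.1)&(p[:,2]<.2)]; print(len(a))
cv2.imwrite("pics/t2.png",np.hstack([d["pixels"][120:340,140:440],s["pixels"][100:320,200:500]])[:,:,::-1])
print(r.current_t())
E
```

```text
0.05 [ 4.4 -0.3  4.1]
0.035 [ 1.9 -0.2 -0.5]
0.02 [ 1.5 -0.5 -0.1]
0.0 [ 0.2 -0.3  0.5]
-0.015 [-0.4 -0.3  0.3]
-0.03 [ 0.4 -0.6  0.8]
t 13.65
1992 (array([462.1, 261. ]), array([110.7, 140.1]), 87.1)
0
1997 (array([ 450.8, -207.8]), array([140.4, 112. ]), 3.8)
0
15.3917
```

View pics/t2.png

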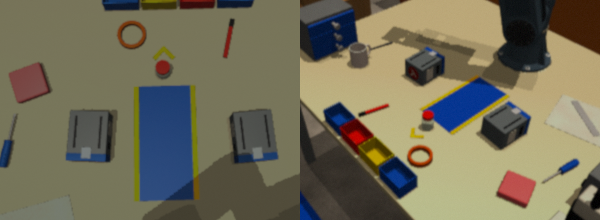

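Both crates lie on their sides with lids towards the robot: 140x111 mm tops at z 0.09, nothing higher. The stamp isn't clear at this scale, so I'll enlarge the undersides in the scene view.

```bash
python3 - <<'E'
from h import *
s=optics.get_image("scene")
c=[cv2.resize(s["pixels"][y:y+60,x:x+70],None,fx=5,fy=5,interpolation=cv2.INTER_CUBIC) for x,y in ((270,135),(350,190))]
cv2.imwrite("pics/s3.png",np.hstack(c)[:,:,::-1])
d=dict(np.load("pics/t2.npz"));W=cloud(d);h=cv2.cvtColor(d["pixels"],cv2.COLOR_RGB2HSV)
b=(slice(198,330),slice(265,350));H=h[b];m=(H[...,0]>22)&(H[...,0]<33)&(H[...,1]>190)&(abs(W[b][...,2])<.015)
p=W[b][m];p=p[p[:,0]<.62]
for s in (p[p[:,1]>.05],p[p[:,1]<.04]): print(len(s),np.polyfit(s[:,0]-.448,s[:,1],1))
for n,(a,bb,c,e) in dict(jar=(290,175,315,198),tape=(250,135,290,172),pack=(140,175,195,228),screwd=(135,230,160,290)).items():
    t=W[bb:e,a:c].reshape(-1,3);t=t[(t[:,2]>.012)&(t[:,2]<.1)];print(n,rect(t))
E
```

```text
467 [0.00928219 0.13387415]
355 [ 0.00312856 -0.04089041]
jar (array([657.6,  47.6]), array([42.9, 44.4]), 82.4)
tape (array([779.9, 145.3]), array([85. , 90.3]), 88.4)
pack (array([631.9, 456.6]), array([100.4, 100.6]), 19.8)
screwd (array([460. , 511.4]), array([ 26.4, 158.2]), 80.9)
```

View pics/s3.png

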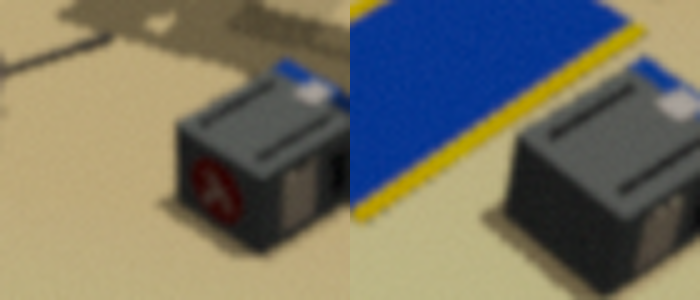

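The stamp is on the right crate, a red disc with a tick at crop pixel (217,190). The left underside is plain. The strip centre line is y = 0.0465 + 0.006·(x-0.448). I'll push the right crate in +y with the jaws spread along x, stopping short to measure.

```bash
cat >> h.py <<'E'
def look(name):
    d=optics.get_image("top");W=cloud(d); cv2.imwrite(f"pics/{name}.png",cv2.resize(d["pixels"][120:340,140:440],None,fx=2.5,fy=2.5)[:,:,::-1])
    p=W[180:330,190:430].reshape(-1,3);p=p[(p[:,2]>.08)&(p[:,2]<.1)&(p[:,0]>.3)]
    for s in (p[p[:,1]>.17],p[p[:,1]<.17]): print(len(s),rect(s))
    print("t",r.current_t())
E
python3 - <<'E'
from h import *
yaw=.006; x=.451
best=None
for a in (np.pi/2,-np.pi/2):
    q=r.inverse_kinematics([x,-.325,.25],quat(yaw+a)); print(q)
    if q is not None and (best is None or abs(q[5])<abs(best[1][5])): best=(a,q)
Q=quat(yaw+best[0])
r.set_gripper(1.0)
r.move_to([x,-.325,.25],Q); r.move_linear([x,-.325,.05],vel=.2)
for y in (-.28,-.2,-.1,-.032):
    r.move_linear([x,y,.05],vel=.08 if y>-.28 else .2); print(y,np.round(r.current_contact_force(),1),r.current_tool_pos().round(4) if hasattr(r.current_tool_pos(),'round') else '')
r.move_linear([x,-.07,.05],vel=.15); r.move_linear([x,-.2,.2],vel=.25)
r.move_to([.25,-.48,.3],Q)
look("p4")
E
```

```text
[-7.08177645e-01  3.64819601e-01  1.63999457e+00 -4.44089210e-16
  1.13677848e+00  2.42741501e+00]
[-7.08177645e-01  3.64819601e-01  1.63999457e+00 -4.44089210e-16
  1.13677848e+00 -7.14177645e-01]
-0.28 [0.9 0.1 0.8] [ 0.4516 -0.2799  0.0509]
-0.2 [-0.4 -0.4  1. ] [ 0.4509 -0.2     0.0499]
-0.1 [-0.1 -0.1 -0.3] [ 0.4509 -0.1001  0.0499]
-0.032 [-0.6  0.1 -1.2] [ 0.451  -0.0321  0.05  ]
1996 (array([462.3, 261.3]), array([111.7, 140.4]), 87.1)
1991 (array([450.1,  34.7]), array([109.1, 141.3]), 89.4)
t 25.4667
```

View pics/p4.png

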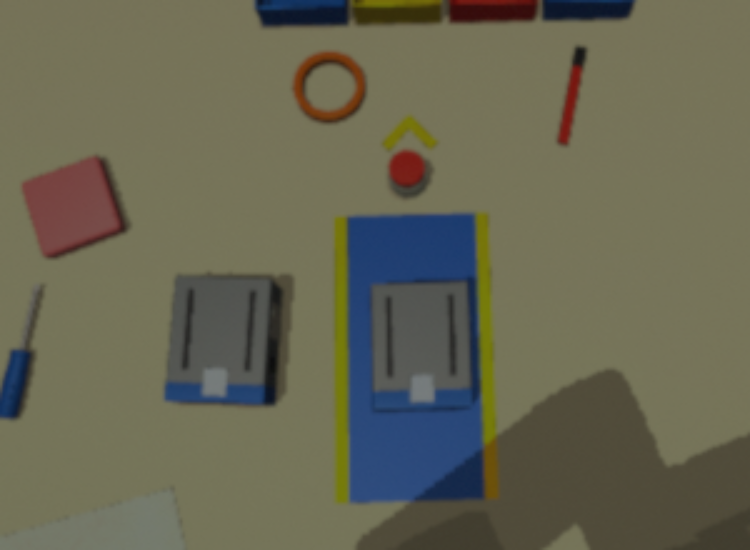

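The stamped crate lies on the strip at y=0.0347 with yaw ≈-0.6°, lid towards the robot, and the bystanders look unmoved. It needs a last 12 mm nudge.

```bash
python3 - <<'E'
from h import *
x=.450;Q=quat(.006-np.pi/2)
r.move_to([x,-.16,.2],Q); r.move_linear([x,-.07,.05],vel=.25)
r.move_linear([x,-.04,.05],vel=.1); r.move_linear([x,-.0203,.05],vel=.05)
r.move_linear([x,-.07,.05],vel=.15); r.move_linear([x,-.2,.2],vel=.25)
r.move_to([.25,-.48,.3],Q)
look("p5")
E
```

```text
1988 (array([462.2, 261.4]), array([111.5, 140.2]), 86.9)
1982 (array([449.9,  46. ]), array([108.7, 140.8]), 89.6)
t 31.575
```

View pics/p5.png

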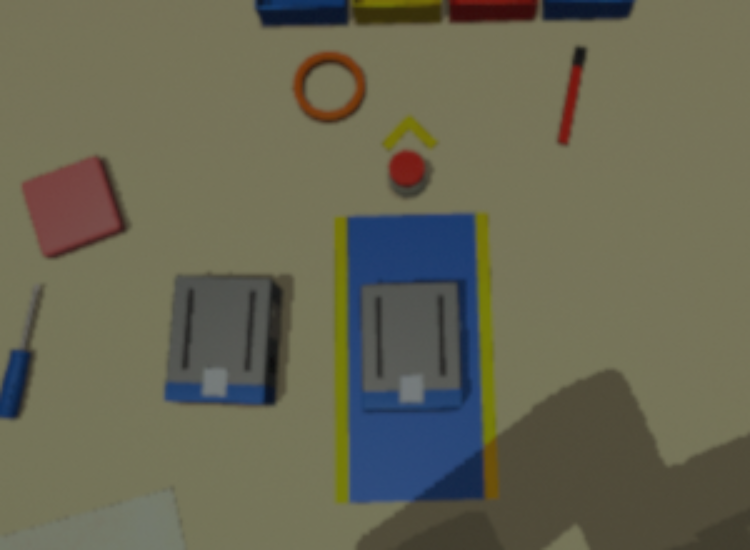

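The crate now sits centred on the strip. After allowing for parallax, the gaps to the two yellow lines are equal within about 2 mm.

```bash
python3 -c "
from cell import r
r.hand_in()"
```

```text
the job is handed in; nothing more can be done
```

I tipped both crates over towards the robot, then pushed the stamped one onto the dispatch strip and handed the job in at about 32 s of robot time.

- **Tipping:** I pushed each crate near the top of its far side. Both ended up lying with lids towards the robot and undersides facing away. The scene camera showed the red stamp on the crate on the robot's right.
- **Stamped crate:** two sideways pushes, with the jaws spread, put it at (0.450, 0.046) m. The strip's centre is at (0.448, 0.0465) m. Its angle is within about 1° of the strip.
- **Plain crate:** it lies where it fell, at (0.462, 0.261) m, about 65 mm clear of the strip.
- **Other checks:** the tape, jar, marker, pack and screwdriver look unmoved in the last picture. It didn't include the mug and tweezers, which the arm stayed away from. Forces I read between moves stayed under 7 N, and the arm was parked clear before hand-in.

No check failed. The only disagreement was about 2 mm: pixel gaps read by eye put the crate slightly left of centre, and the depth measurement put it under 1 mm off.

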